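# Tighten the desk lamp's clamp to the first click

## Task

The gooseneck lamp on the doctor's desk has worked loose. Swing the clamp lever on the lamp's own foot clockwise (seen from above) until its torque clutch clicks, stop at that first click before a second one comes, and let go. Leave the identical lever on the card terminal's foot where it is.

Things in the scene. Friction and masses are not known exactly. Their poses are not given: they have to be found in the camera images.
- lamp_handle (a point): Middle of the upright black grip on the clamp lever of the white gooseneck lamp's foot, 92 mm up. The lever turns level about a vertical axis 85 mm away; x points from that axis outward along the lever, z up. Grip: round post 18-22 mm across, free from 63 to 123 mm up; below it the arm, 15 mm wide, 53 to 63 mm up. Push the grip sideways or pinch it from above; takes 2 to 4 N.
- lamp_screw (a joint): Angle (rad) of the lamp's clamp screw, growing as it is tightened, clockwise from above: 0 slack, 0.9 tight against its stop; starts at 0.05 to 0.5. The lever and the pale metal flange (68 mm across) under it turn together, against 2 N at the grip, until the screw is tight; then the flange stands still.
- lamp_clutch (a joint): Lever angle ahead of the flange (rad, clockwise): near 0 until the screw is tight, then it resists, clicks over at 0.29 and springs on to rest near 0.5: one click. Let go earlier it springs back; pushed on it clicks again at 0.81: too far. A white pointer on the hub, opposite the arm, stands at the first of 3 black flange strokes before, at the second after one click.
- terminal_handle (a point): Middle of the upright grip of the identical lever on the card terminal's foot (straight metal pole with a grey keypad box on top). Not to be moved. Same measures and axes as lamp_handle.

How it is judged:
By the outcome, as a careful person would: the job done as asked, in the order asked, and still so for the second after the job is handed in, with the robot touching nothing.
It also fails if it takes over 32 s, if anything falls off the work surface, if the arm or the gripper's body presses on something with over 40 N, if the wrist force passes 120 N, or if a joint passes its speed limit or range.

## Robot

A 6-joint arm with a two-finger parallel gripper is mounted at the origin on the work surface. World frame = base frame: x ahead of the robot, y to its left, z up, the work surface at z = 0. Lengths are in m, angles in rad, forces in N, time in s.
With the tool pointing down it reaches from about 0.425 to 0.95 m from the base axis. Payload 14.7 kg.
Tool frame: the origin (TCP) lies midway between the tips of the shut fingers; the grasp point (between the pads) lies 19 mm behind it (bot.grip_depth is the distance from the TCP to the grasp point, in m); z points along the fingers, y is the direction in which the jaws open and shut (so a half turn about z gives the same grasp; the last joint's range is limited). The gripper opens to 85 mm and grips with 20 to 120 N. Pads are 22 mm wide; open, the fingers measure 114 mm over their backs; the gripper's body (76 mm by 85 mm) begins 54 mm behind the grasp point. The pads swing forward as they close: fully open they stand 13 mm farther back than shut.
Start: joints at [-1.263, 0.48, 1.596, -0, 1.065, -0.047], TCP at [0.226, -0.61, 0.231] pointing down, gripper open.
Joint ranges: [-2.75, 2.75], [-0.82, 2.05], [0.23, 2.67], [-1.56, 4.7], [0.09, 2.69], [-2.92, 2.92]. Speed limits (rad/s): [1.89, 1.89, 2.39, 3.01, 3.01, 3.01].

## Interface

Orientations are given as a unit quaternion [w, x, y, z].
In Python, from cell import readout, vision, bot gives the robot as it stands. The module is installed in compiled form; this text tells all that it offers.
- The arm moves only by the shell command python3 -m inch 'ROWS' [FORCE]. ROWS is JSON, a list that holds one entry, the list of rows, each a list of 7 numbers: the turn, a rotation vector about the tool's x, y, z as a fraction of full scale, then the shift along the tool's x, y, z as a fraction of full scale, then the gripper's target within -1 to 1 (shut at 1, half-way at 0, fully open at -1). A call has 1 to 12 rows; each row shifts and turns the commanded pose from where the row before left it, along the tool's axes as they then stand; what a row does not reach is not made up. Full scale, the value 1, is 0.02 m for a shift and 0.12 rad for a turn. A row lasts 1/12 s, in which the tool goes at most 41.7 mm and 7.16 degrees, less where a joint would pass 70% of its speed; a pose out of reach is approached as far as the arm can. A call with a number of a shift or a turn outside -1 to 1 is refused whole. A call with a gripper value outside its range is refused whole. The fingers move at their own pace and stop on an object; FORCE is the grip in N (left out, the last holds). Time passes only in rows, so rows that do not move let the fingers close. It gives the time, the measured TCP pose, the force and the opening at its end, in the units of the state.
- readout.sense(): the state, without advancing time (a new reading comes with each control period).
- vision.get_image(name): name is "side" or "top" or "wrist"; returns the picture (480x640x3 uint8, red, green, blue); there is no depth.
- vision.camera_model(name): a dict with "fx", "fy", "cx", "cy" (pixels), "distortion" ([k1, k2, p1, p2, k3] as OpenCV has them; the pictures are not rectified), "extrinsics" (4x4, takes a point from camera to world coordinates). Camera axes: x right, y up, looking along -z (the intrinsics and any distortion apply to the point x, -y, -z); pixel columns grow to the right and rows downward; lengths in m; the calibration is good to about 2 mm. A picture is of the moment at which its call begins: read the wrist's pose just before it. camera_model takes no time and is no camera call; for the wrist camera it gives the pose at the moment of the call.
- bot.close_job(): hands the job in, once; it reports no verdict.
The state is a dict: "clock": time; "joint_pos": joint angles; "dq": joint speeds; "effort": joint torques, N m; "eef_pos": TCP position; "eef_rot": TCP orientation; "force": force on the tool from outside, world axes, zero at the start; "moment": the same for the moment, N m; "width": finger opening in m.
Only numpy, scipy, OpenCV 4.12 (cv2) and the standard library are available. Lean on these libraries where they do the work, as an engineer would, in place of code of your own. Each camera call takes 0.05 s, during which the arm holds its last target.

## Working session

There is one attempt and no reset: what is moved stays moved. The work goes in short steps, Python scripts to look and compute and a shell command to move; the robot and the scene stay as the last step left them, time stands still between calls to the robot, and variables do not carry over. Pictures are saved under pics/ and viewed, and the job is handed in when it is done.

```bash
mkdir -p pics; python3 - <<'E'
from cell import readout, vision, bot
import cv2
print(readout.sense(), bot.grip_depth)
for n in("side","top","wrist"):
    m=vision.camera_model(n); print(n,m)
    cv2.imwrite(f"pics/{n}0.png",vision.get_image(n)[:,:,::-1])
E
```

```text
{'clock': 0.0, 'joint_pos': array([-1.26259554e+00,  4.80856720e-01,  1.59685925e+00, -1.52217666e-06,
        1.06509639e+00, -4.65864563e-02]), 'dq': array([-0.0025644 ,  0.00035498,  0.00058895, -0.00102553,  0.0004572 ,
       -0.00098405]), 'effort': array([-1.02150658e-03, -9.50651908e+01, -4.30183911e+01, -1.32838036e-04,
        1.18075634e-02, -4.66988274e-05]), 'eef_pos': array([ 0.22570833, -0.60912107,  0.23066169]), 'eef_rot': array([-6.04556739e-04,  9.84306721e-01,  1.76465032e-01, -8.02058357e-05]), 'force': array([0.70966987, 0.4358797 , 0.22322813]), 'moment': array([-0.00314014, -0.01529156, -0.0430271 ]), 'width': 0.08530637290246863} 0.0187
side {'fx': 560.2783630448687, 'fy': 560.2783630448687, 'cx': 318.86200626380077, 'cy': 242.1318232106313, 'distortion': array([-0.13189351,  0.        ,  0.        ,  0.        ,  0.        ]), 'extrinsics': array([[ 0.95296866,  0.19726779, -0.23007857,  0.35081411],
       [-0.30254559,  0.5746259 , -0.76044148, -0.75004128],
       [-0.01780151,  0.79428615,  0.60728298,  0.69259988],
       [ 0.        ,  0.        ,  0. 
[... 234 characters left out ...]
rray([[ 0.00275776,  0.99670843, -0.08102281,  0.48489374],
       [-0.99976533,  0.004489  ,  0.02119284, -0.03230801],
       [ 0.0214868 ,  0.08094535,  0.99648691,  0.85772346],
       [ 0.        ,  0.        ,  0.        ,  1.        ]])}
wrist {'fx': 373.6786128636972, 'fy': 373.6786128636972, 'cx': 311.8807879429642, 'cy': 238.24099840015327, 'distortion': array([-0.01514227,  0.        ,  0.        ,  0.        ,  0.        ]), 'extrinsics': array([[ 0.3473697 ,  0.89912854,  0.2662746 ,  0.29396847],
       [-0.93772711,  0.33351574,  0.09713454, -0.58390593],
       [-0.00147033, -0.28343451,  0.95899047,  0.37345107],
       [ 0.        ,  0.        ,  0.        ,  1.        ]])}
```

View pics/side0.png

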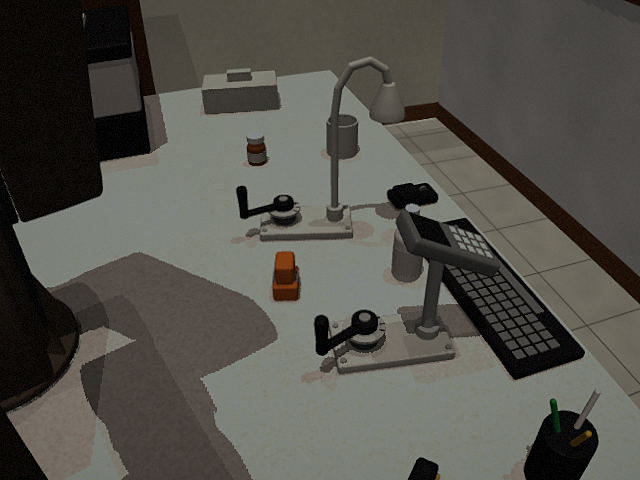

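View pics/top0.png

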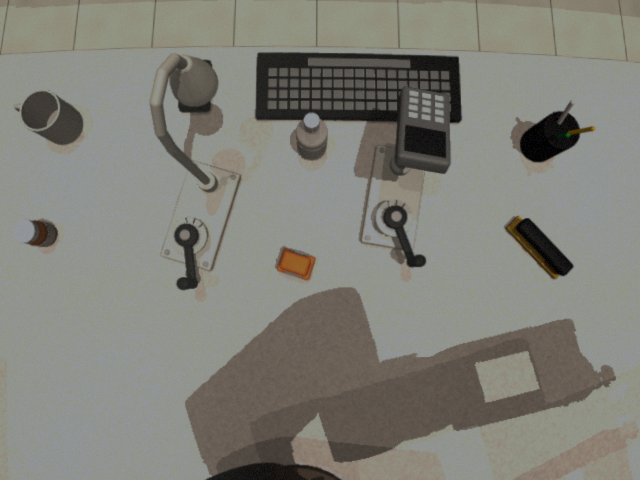

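View pics/wrist0.png

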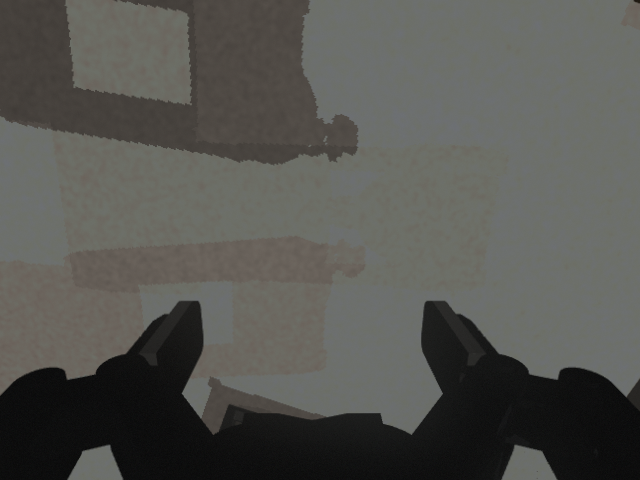

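The side view shows the lamp foot with its hub near (284,205) and grip near (243,203). The top view has the lamp hub near (187,235) and grip near (187,283), and the terminal grip near (418,261). I'll zoom in and measure.

```bash
cat > h.py <<'E'
import numpy as np, cv2, json
from cell import readout, vision, bot
def ray(m,px):
    K=np.array([[m['fx'],0,m['cx']],[0,m['fy'],m['cy']],[0,0,1]])
    u=cv2.undistortPoints(np.array([[px]],float),K,np.array(m['distortion']))[0,0]
    E=np.array(m['extrinsics']); d=E[:3,:3]@np.array([u[0],-u[1],-1]); return E[:3,3],d
def plane(m,px,z):
    o,d=ray(m,px); return o+d*(z-o[2])/d[2]
def tri(m1,p1,m2,p2):
    o1,d1=ray(m1,p1);o2,d2=ray(m2,p2)
    s=np.linalg.lstsq(np.c_[d1,-d2],o2-o1,rcond=None)[0]
    a=o1+s[0]*d1;b=o2+s[1]*d2; return (a+b)/2,np.linalg.norm(a-b)
def proj(m,P):
    E=np.array(m['extrinsics']);c=E[:3,:3].T@(np.array(P)-E[:3,3]); c=np.array([c[0],-c[1],-c[2]])
    K=np.array([[m['fx'],0,m['cx']],[0,m['fy'],m['cy']],[0,0,1]])
    return cv2.projectPoints(c[None],np.zeros(3),np.zeros(3),K,np.array(m['distortion']))[0][0,0]
E
python3 - <<'E'
import cv2
a=cv2.imread('pics/top0.png')[150:310,140:260]; b=cv2.imread('pics/side0.png')[170:250,220:370]
a=cv2.convertScaleAbs(a,alpha=1.6);b=cv2.convertScaleAbs(b,alpha=1.6)
cv2.imwrite('pics/topz.png',cv2.resize(a,None,fx=3.7,fy=3.7,interpolation=2)); cv2.imwrite('pics/sidez.png',cv2.resize(b,None,fx=5,fy=5,interpolation=2))
E
```

```text
(no output)
```

View pics/topz.png

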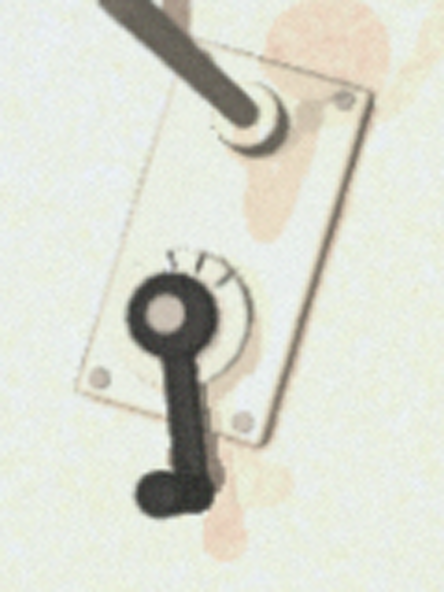

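View pics/sidez.png

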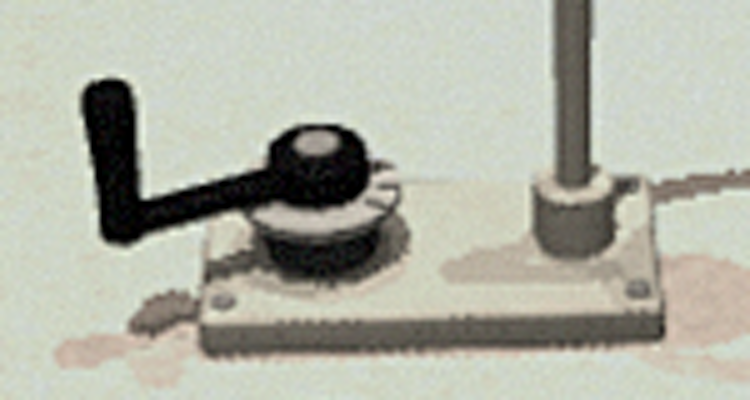

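```bash
python3 - <<'E'
from h import *
T=vision.camera_model('top');S=vision.camera_model('side')
print('cap',tri(T,(184.6,234.6),S,(283.2,198.4)))
print('griptop',tri(T,(182.4,283.5),S,(241.6,187.6)), plane(T,(182.4,283.5),.121))
print('base',plane(T,(191.5,282.4),.058), plane(S,(244,214.5),.055))
a=plane(T,(182.4,283.5),.121)
c=tri(T,(184.6,234.6),S,(283.2,198.4))[0]
print(np.hypot(*(a-c)[:2]),np.degrees(np.arctan2(*(a-c)[:2][::-1])))
# terminal
print('term cap',plane(T,(395.5,214),c[2]),'term grip',plane(T,(418,261),.1))
E
```

```text
cap (array([0.56192852, 0.1909555 , 0.07173741]), np.float64(0.0005584303692829242))
griptop (array([0.4777928 , 0.17807128, 0.12260519]), np.float64(2.3778104652330216e-05)) [0.47778902 0.17852843 0.121     ]
base [0.47924063 0.1804091  0.058     ] [0.47724591 0.18489738 0.055     ]
0.08505226385371406 -171.59838241389053
term cap [ 0.60022006 -0.17723937  0.07173741] term grip [ 0.51668017 -0.20937496  0.1       ]
```

Measured points fit: the grip top is at (0.478, 0.178, 0.122), the hub axis at (0.562, 0.191), and the radius comes out at 85 mm as stated. The lever stands at about 188°. I'll straddle the post with the gripper fully open and push it with the trailing pad along the arc. First I travel high.

```bash
python3 -m inch '[[[0,0,0,0.985,-0.765,0,-1],[0,0,0,0.985,-0.765,0,-1],[0,0,0,0.985,-0.765,0,-1],[0,0,0,0.985,-0.765,0,-1],[0,0,0,0.985,-0.765,0,-1],[0,0,0,0.985,-0.765,0,-1],[0,0,0,0.985,-0.765,0,-1],[0,0,0,0.985,-0.765,0,-1],[0,0,0,0.985,-0.765,0,-1],[0,0,0,0.985,-0.765,0,-1],[0,0,0,0.985,-0.765,0,-1],[0,0,0,0.985,-0.765,0,-1]]]'
python3 -m inch '[[[0,0,0,0.985,-0.765,0,-1],[0,0,0,0.985,-0.765,0,-1],[0,0,0,0.985,-0.765,0,-1],[0,0,0,0.985,-0.765,0,-1],[0,0,0,0.985,-0.765,0,-1],[0,0,0,0.44,-0.98,0,-1],[0,0,0,0.44,-0.98,0,-1],[0,0,0,0.44,-0.98,0,-1],[0,0,0,0.44,-0.98,0,-1],[0,0,0,0.44,-0.98,0,-1],[0,0,0,0.44,-0.98,0,-1],[0,0,0,0.44,-0.98,0,-1]]]'
```

```text
clock: 1.15
eef_pos: [0.3841, -0.354, 0.2312]
eef_rot: [-0.0, 0.984, 0.176, -0.0]
force: [0.0, -1.1, 0.5]
width: 0.0853
clock: 2.15
eef_pos: [0.4594, -0.0981, 0.2312]
eef_rot: [-0.0, 0.984, 0.176, -0.0]
force: [0.8, -0.1, -0.3]
width: 0.0853
```

```bash
python3 -m inch '[[[0,0,0,0.43,-0.98,0,-1],[0,0,0,0.43,-0.98,0,-1],[0,0,0,0.43,-0.98,0,-1],[0,0,0,0.43,-0.98,0,-1],[0,0,0,0.43,-0.98,0,-1],[0,0,0,0.43,-0.98,0,-1],[0,0,0,0.43,-0.98,0,-1],[0,0,0,0.43,-0.98,0,-1],[0,0,0,0.43,-0.98,0,-1],[0,0,0,0.43,-0.98,0,-1],[0,0,0,0.43,-0.98,0,-1],[0,0,0,0.43,-0.98,0,-1]]]'
python3 -m inch '[[[0,0,-1,0,0,0,-1],[0,0,-1,0,0,0,-1],[0,0,-1,0,0,0,-1],[0,0,-1,0,0,0,-1],[0,0,-1,0,0,0,-1],[0,0,-1,0,0,0,-1],[0,0,-1,0,0,0,-1],[0,0,-1,0,0,0,-1],[0,0,-1,0,0,0,-1],[0,0,-1,0,0,0,-1],[0,0,-1,0,0,0,-1],[0,0,-1,0,0,0,-1]]]'
python3 -m inch '[[[0,0,-1,0,0,0,-1],[0,0,-1,0,0,0,-1],[0,0,-1,0,0,0,-1],[0,0,-1,0,0,0,-1],[0,0,-1,0,0,0,-1],[0,0,-1,0,0,0,-1],[0,0,-1,0,0,0,-1],[0,0,-1,0,0,0,-1],[0,0,-1,0,0,0,-1],[0,0,-1,0,0,0,-1],[0,0,-1,0,0,0,-1],[0,0,-1,0,0,0,-1]]]'
python3 - <<'E'
from h import *
s=readout.sense(); print(s)
from scipy.spatial.transform import Rotation as R
w,x,y,z=s['eef_rot'];M=R.from_quat([x,y,z,w]).as_matrix();print(M)
print('need (tool)',M.T@(np.array([.478,.178,.078])-s['eef_pos']))
cv2.imwrite("pics/w1.png",vision.get_image('wrist')[:,:,::-1])
E
```

```text
clock: 3.15
eef_pos: [0.4745, 0.1583, 0.2312]
eef_rot: [0.0, 0.984, 0.176, -0.0]
force: [0.5, -0.7, 0.4]
width: 0.0856
clock: 4.15
eef_pos: [0.4745, 0.1572, 0.2312]
eef_rot: [-0.0, 0.621, 0.784, -0.0]
force: [-1.1, -0.3, -0.4]
width: 0.0856
clock: 5.15
eef_pos: [0.4745, 0.1572, 0.2312]
eef_rot: [-0.0, -0.05, 0.999, -0.0]
force: [-0.4, 0.2, 0.1]
width: 0.0853
{'clock': 5.15, 'joint_pos': array([ 2.59156812e-01,  2.71354088e-01,  1.93358615e+00,  2.07328162e-05,
        9.36964350e-01, -1.41077439e+00]), 'dq': array([ 1.46964256e-03, -1.07839071e-03,  8.31796057e-04, -1.99091019e-03,
       -7.77775745e-04, -1.42964002e+00]), 'effort': array([ 1.51832588e-03, -6.92603230e+01, -3.90969121e+01, -4.61827858e-04,
        3.83979044e-03,  4.76248249e+00]), 'eef_pos': array([0.47454307, 0.15716354, 0.23118336]), 'eef_rot': array([-1.54291226e-04, -4.95410087e-02,  9.98772078e-01, -2.42810010e-05]), 'force': array([-0.40004778,  0.20673386,  0.12853276]), 'moment': array([-0.02195297,  0.01155766, -0.03352591]), 'width': 0.085337344619087}
[[-9.95091329e-01 -9.89603600e-02 -3.05797726e-04]
 [-9.89603450e-02  9.95091376e-01 -6.37898576e-05]
 [ 3.10609347e-04 -3.32148857e-05 -9.99999951e-01]]
need (tool) [-0.00554952  0.02039717  0.15318097]
```

View pics/w1.png

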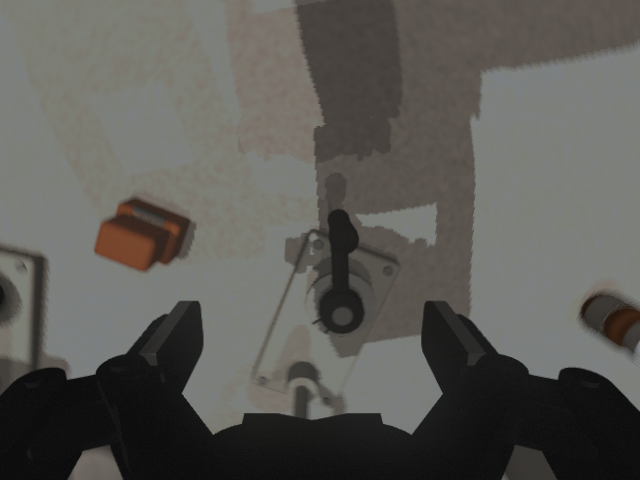

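Wrist view: the lamp grip lies at about (340,217), between the open fingers. The lever points toward the top of the image and its pointer is hidden. I descend with the fingers straddling it.

```bash
python3 -m inch '[[[0,0,-0.3,-0.14,0.51,0,-1],[0,0,0,-0.14,0.51,0.2,-1],[0,0,0,0,0,0.93,-1],[0,0,0,0,0,0.93,-1],[0,0,0,0,0,0.93,-1],[0,0,0,0,0,0.93,-1],[0,0,0,0,0,0.93,-1],[0,0,0,0,0,0.93,-1],[0,0,0,0,0,0.93,-1],[0,0,0,0,0,0.93,-1],[0,0,0,0,0,0,-1]]]'
python3 - <<'E'
from h import *
s=readout.sense(); print(s['joint_pos'])
from scipy.spatial.transform import Rotation as R
w,x,y,z=s['eef_rot'];M=R.from_quat([x,y,z,w]).as_matrix();
print('yaw',np.degrees(np.arctan2(M[1,0],M[0,0])),'axis in tool',M.T@(np.array([.562,.191,.078])-s['eef_pos']))
cv2.imwrite("pics/w2.png",vision.get_image('wrist')[:,:,::-1])
cv2.imwrite("pics/t2.png",vision.get_image('top')[:,:,::-1])
E
```

```text
clock: 6.12
eef_pos: [0.4763, 0.1785, 0.0754]
eef_rot: [-0.002, -0.063, 0.998, -0.0]
force: [-2.0, -1.0, -0.4]
width: 0.0851
[ 2.98824682e-01  5.13848570e-01  2.04942041e+00  1.90581499e-04
  5.82647798e-01 -1.39860393e+00]
yaw -172.7537136815029 axis in tool [-0.08663482  0.00162754 -0.00292197]
```

View pics/w2.png

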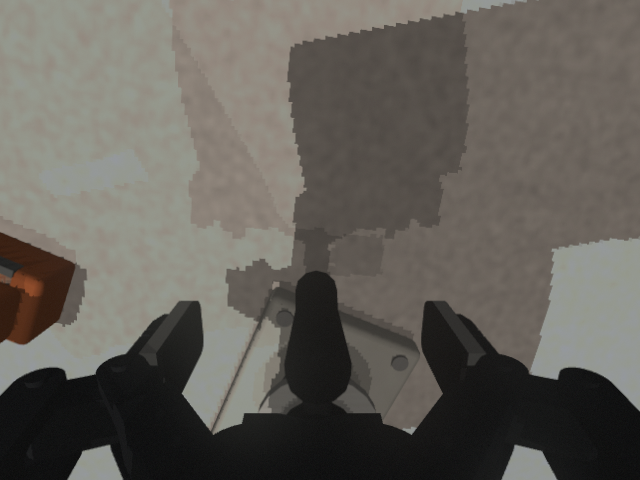

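View pics/t2.png

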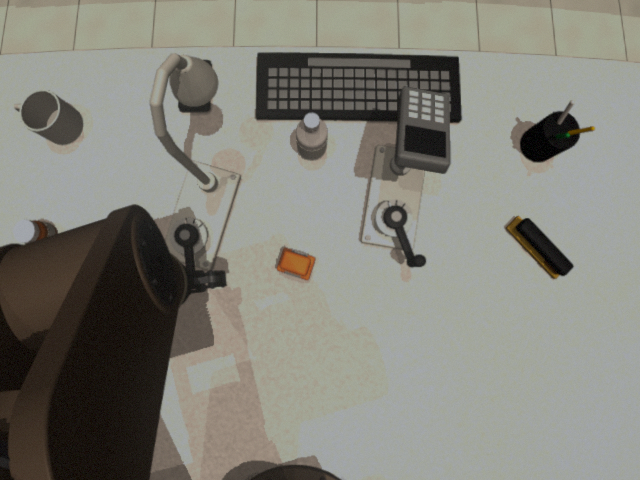

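The post is centred between the fingers at (318,330). In the top view the hub at (187,235) and the flange strokes are visible. Next I close the gap and start the arc, coarse at first: at least 0.69 rad is left before a click.

```bash
cat > st.py <<'E'
from h import *
import sys
from scipy.spatial.transform import Rotation as R
def st():
    s=readout.sense()
    w,x,y,z=s['eef_rot'];M=R.from_quat([x,y,z,w]).as_matrix();
    print('clk',s['clock'],'yaw',np.degrees(np.arctan2(M[1,0],M[0,0]))%360,'axis in tool',(M.T@(np.array([.562,.191,.078])-s['eef_pos'])).round(4),'F tool',(M.T@s['force']).round(1),'j',s['joint_pos'].round(2))
def pic(tag):
    a=vision.get_image('top')[:,:,::-1];cv2.imwrite(f'pics/t_{tag}.png',a)
    c=cv2.convertScaleAbs(a[150:310,140:260],alpha=1.6)
    c=cv2.resize(c,None,fx=3.7,fy=3.7,interpolation=2)
    cv2.imwrite(f'pics/tz_{tag}.png',c)
if __name__=='__main__':
    st()
    if len(sys.argv)>1: pic(sys.argv[1])
E
python3 -m inch '[[[0,0,0,0,0.75,0,-1],[0,0,0,0,0.75,0,-1],[0,0,0.5,-0.1,0.25,0,-1],[0,0,0.5,-0.1,0.25,0,-1],[0,0,0.5,-0.1,0.25,0,-1]]]'; python3 st.py
python3 -m inch '[[[0,0,0.5,-0.1,0.25,0,-1],[0,0,0.5,-0.1,0.25,0,-1],[0,0,0.5,-0.1,0.25,0,-1],[0,0,0.5,-0.1,0.25,0,-1]]]'; python3 st.py a
```

```text
clock: 6.63
eef_pos: [0.4797, 0.2242, 0.0799]
eef_rot: [0.001, 0.027, 1.0, 0.0]
force: [-0.5, -2.0, -0.5]
width: 0.0855
clk 6.6333 yaw 176.87258059472526 axis in tool [-0.084  -0.0286  0.002 ] F tool [ 0.4 -2.   0.5] j [ 0.38  0.52  2.   -0.    0.61 -1.14]
clock: 6.97
eef_pos: [0.49, 0.2425, 0.0799]
eef_rot: [0.0, 0.147, 0.989, 0.0]
force: [-1.4, -1.8, 0.0]
width: 0.0854
clk 6.9667 yaw 163.09042670219978 axis in tool [-0.0838 -0.0284  0.0019] F tool [ 0.8 -2.1 -0. ] j [ 0.4   0.54  1.96  0.    0.63 -0.87]
```

View pics/tz_a.png

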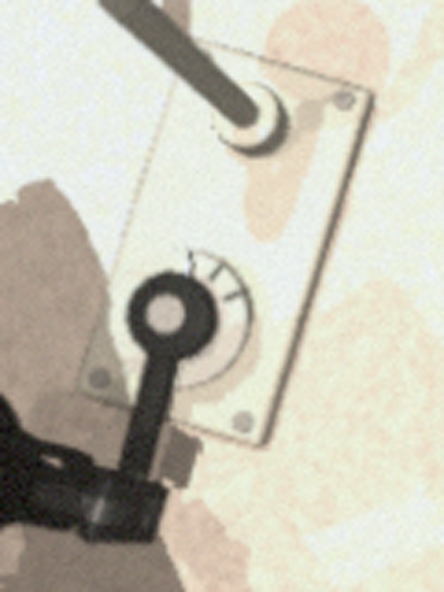

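Contact is made: about 2 N, and the flange strokes turned with the lever, now at (190,258), (214,270) and (233,293) in the zoom. I continue.

```bash
python3 -m inch '[[[0,0,0.5,-0.1,0.25,0,-1],[0,0,0.5,-0.1,0.25,0,-1],[0,0,0.5,-0.1,0.25,0,-1]]]'; python3 st.py b
```

```text
clock: 7.27
eef_pos: [0.5006, 0.2542, 0.0797]
eef_rot: [0.0, 0.234, 0.972, 0.0]
force: [-2.6, -2.4, 1.1]
width: 0.0854
clk 7.2667 yaw 152.8875475242441 axis in tool [-0.0834 -0.0283  0.0017] F tool [ 1.2 -3.3 -1.1] j [ 0.42  0.56  1.93 -0.    0.65 -0.68]
```

View pics/tz_b.png

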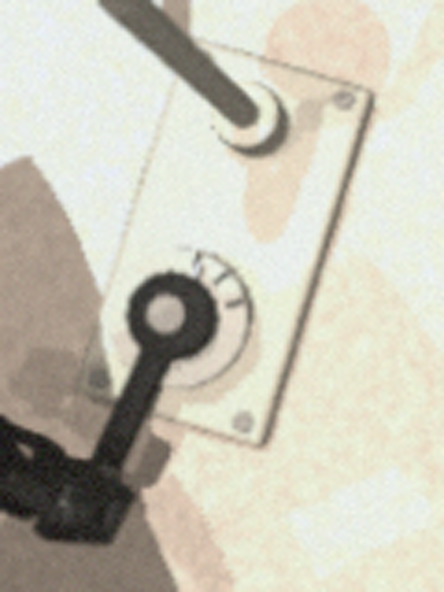

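The strokes moved less than the lever this time, to (198,262), (222,274) and (236,299), and the force rose to 3.3 N. The screw is probably tight now, so I take finer steps.

```bash
python3 -m inch '[[[0,0,0.33,-0.065,0.165,0,-1],[0,0,0.33,-0.065,0.165,0,-1]]]'; python3 st.py
python3 -m inch '[[[0,0,0.33,-0.065,0.165,0,-1]]]'; python3 st.py c
```

```text
clock: 7.48
eef_pos: [0.5058, 0.2585, 0.0794]
eef_rot: [0.0, 0.271, 0.962, 0.0]
force: [-2.5, -1.2, 2.5]
width: 0.0854
clk 7.4833 yaw 148.50611262993647 axis in tool [-0.0832 -0.0282  0.0014] F tool [ 1.4 -2.3 -2.5] j [ 0.42  0.56  1.91 -0.    0.66 -0.6 ]
clock: 7.57
eef_pos: [0.5087, 0.2607, 0.0794]
eef_rot: [0.0, 0.291, 0.957, 0.0]
force: [-2.3, -1.4, 0.8]
width: 0.0855
clk 7.5667 yaw 146.22128665579203 axis in tool [-0.0831 -0.0283  0.0014] F tool [ 1.1 -2.5 -0.8] j [ 0.42  0.57  1.91  0.    0.67 -0.56]
```

View pics/tz_c.png

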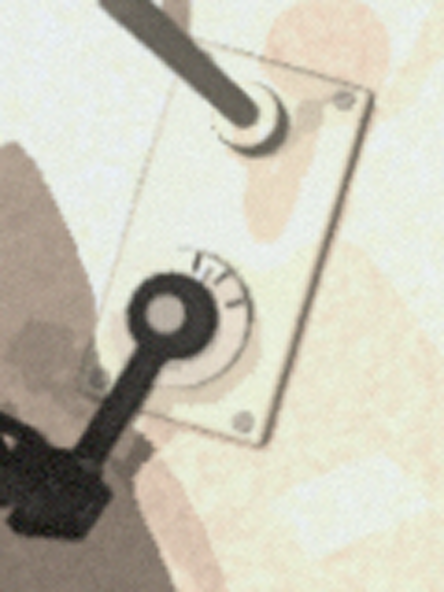

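The flange strokes are unchanged, so the screw is tight, and the pointer is moving off the first stroke. I go row by row and watch the force.

```bash
python3 -m inch '[[[0,0,0.33,-0.065,0.165,0,-1]]]'; python3 st.py
python3 -m inch '[[[0,0,0.33,-0.065,0.165,0,-1]]]'; python3 st.py d
```

```text
clock: 7.7
eef_pos: [0.5115, 0.2626, 0.0793]
eef_rot: [0.0, 0.308, 0.951, 0.0]
force: [-0.6, -0.9, 0.9]
width: 0.0856
clk 7.7 yaw 144.10387100085038 axis in tool [-0.0829 -0.0284  0.0013] F tool [-0.1 -1.1 -0.9] j [ 0.42  0.57  1.9  -0.    0.67 -0.52]
clock: 7.78
eef_pos: [0.5148, 0.2647, 0.0793]
eef_rot: [0.0, 0.328, 0.945, 0.0]
force: [-0.2, 1.9, -1.5]
width: 0.0852
clk 7.7833 yaw 141.73994122817342 axis in tool [-0.0827 -0.0287  0.0013] F tool [1.3 1.3 1.5] j [ 0.42  0.58  1.89  0.    0.68 -0.48]
```

View pics/tz_d.png

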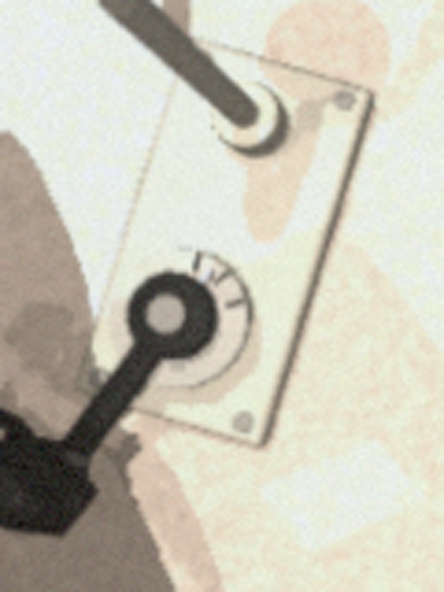

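The pointer stands between the first and second strokes, and the force is falling. I hold one row and look for the jump.

```bash
python3 -m inch '[[[0,0,0,0,0,0,-1]]]'; python3 st.py e
```

```text
clock: 7.92
eef_pos: [0.5152, 0.2648, 0.0792]
eef_rot: [0.0, 0.327, 0.945, 0.0]
force: [-1.0, -0.0, -0.4]
width: 0.0852
clk 7.9167 yaw 141.82183225721334 axis in tool [-0.0824 -0.0291  0.0012] F tool [ 0.7 -0.6  0.4] j [ 0.42  0.58  1.89  0.    0.67 -0.48]
```

View pics/tz_e.png

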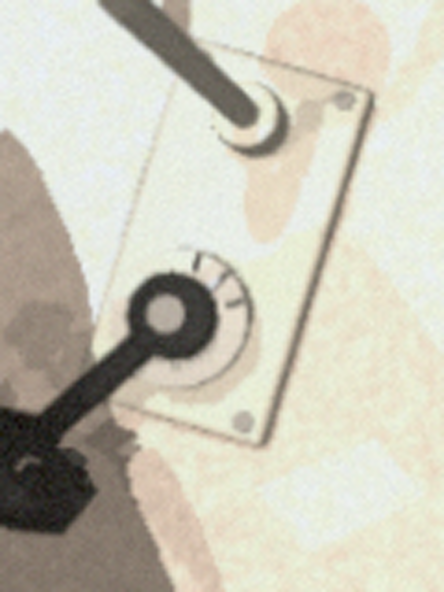

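View pics/t_e.png

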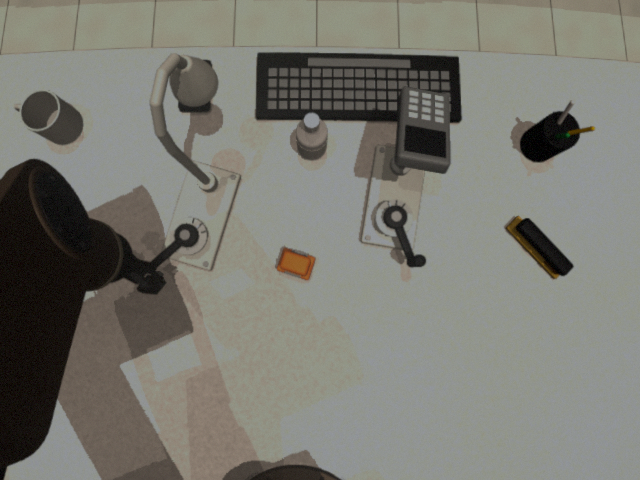

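It clicked: the lever jumped ahead while the tool held still, and the pointer is now at the second stroke (222,274). I back off so the post is centred between the fingers, then go straight up.

```bash
python3 -m inch '[[[0,0,0,0,-0.35,0,-1],[0,0,0,0,-0.35,0,-1],[0,0,0,0,0,-0.4,-1],[0,0,0,0,0,-0.8,-1],[0,0,0,0,0,-0.9,-1],[0,0,0,0,0,-0.9,-1],[0,0,0,0,0,-0.9,-1],[0,0,0,0,0,-0.9,-1],[0,0,0,0,0,-0.9,-1],[0,0,0,0,0,0,-1]]]'; python3 st.py f
python3 - <<'E'
from h import *
a=vision.get_image('side')[:,:,::-1]
cv2.imwrite('pics/sf.png',cv2.resize(cv2.convertScaleAbs(a[160:250,210:370],alpha=1.6),None,fx=5,fy=5,interpolation=2))
E
```

```text
clock: 8.8
eef_pos: [0.5074, 0.254, 0.1964]
eef_rot: [0.002, 0.328, 0.945, 0.002]
force: [1.0, 0.6, 1.2]
width: 0.0856
clk 8.8 yaw 141.704416690234 axis in tool [-0.0816 -0.0161  0.1185] F tool [-0.4  1.1 -1.2] j [ 0.41  0.4   1.83  0.    0.9  -0.49]
```

View pics/tz_f.png

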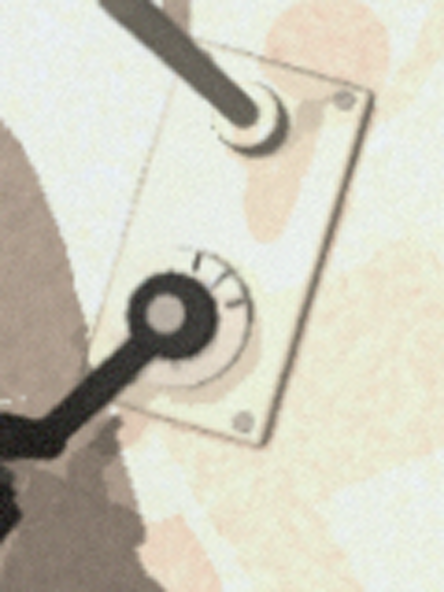

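View pics/sf.png

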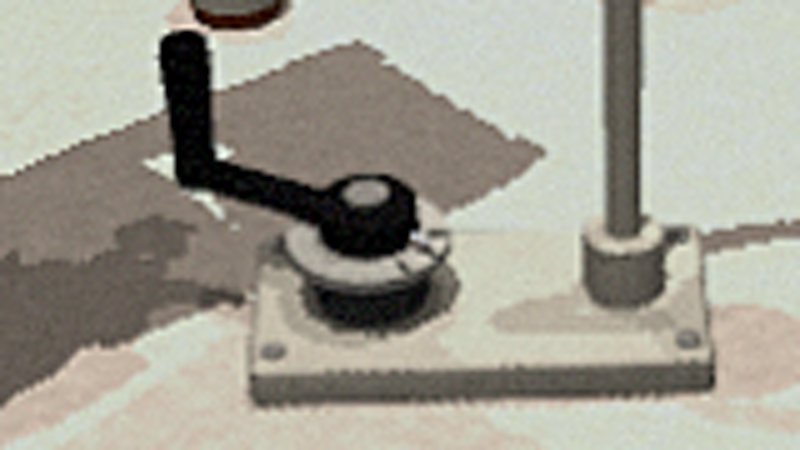

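The tool is clear of the lever, the pointer rests in line with the second stroke, and the lever has not moved back. I hand in.

```bash
python3 - <<'E'
from h import *
T=vision.camera_model('top'); a=cv2.imread('pics/top0.png').astype(int);b=vision.get_image('top')[:,:,::-1].astype(int)
print('terminal diff',abs(a-b)[190:275,360:440].mean(), readout.sense()['dq'].round(3), readout.sense()['force'])
print(bot.close_job())
E
```

```text
terminal diff 1.8013235294117647 [ 0.002  0.018  0.009  0.001 -0.003  0.004] [ 0.44042158  0.44233327 -0.64926887]
the job is handed in; nothing more can be done
None
```

The lamp's clamp lever is tightened to its first click, released, and the job is handed in at about 8.9 s of the 32 s allowed.

- **Push:** I straddled the lamp's grip with the open fingers and pushed it clockwise with one pad. The flange stopped turning, so the screw was tight. At the first click the force dropped and the lever sprang ahead of the pad while the tool held still. I then backed off and lifted clear.
- **Last checks:** In the top view the pointer is at the second stroke, and the side view agrees in general, though less clearly. The gripper is about 7 cm above the top of the grip, and the force reading is only noise (under 1 N). The terminal's lever looks unchanged in the top picture, with a mean difference of 1.8 grey levels.
- **Discrepancies:** Force noise of about 1 N made the click unclear from force alone, so I confirmed it by camera. The measured arc radius was 1–3 mm off my hub estimate during the push, within the pad's width. No check failed.

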